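# Isolate the sample warmer and rack its tubes

### The job

The warming run is over: pull the red link plug out of the warmer before any tube leaves it, and leave the plug lying in the grey dish. Move every sample tube from the warmer to the rack of its cap's colour, each fully down in a free hole. Keep the tubes upright, and leave the white-capped reference tubes in their holes and the bottle and measuring cylinder where they stand.

Things in the scene. Friction and masses are not known exactly. Their poses are not given: they have to be found in the camera images.
- blue_1: upright sample tube with a blue screw cap: clear body 29 mm in diameter and 98 mm long with a tapered foot (18 mm across at the very bottom, full width 10 mm up), cap 36 mm in diameter and 22 mm tall above it, 120 mm overall, 60 g; origin at the centre of its foot, z up along the tube. May be absent (None)
- blue_2: upright sample tube with a blue screw cap: clear body 29 mm in diameter and 98 mm long with a tapered foot (18 mm across at the very bottom, full width 10 mm up), cap 36 mm in diameter and 22 mm tall above it, 120 mm overall, 60 g; origin at the centre of its foot, z up along the tube. May be absent (None)
- blue_3: upright sample tube with a blue screw cap: clear body 29 mm in diameter and 98 mm long with a tapered foot (18 mm across at the very bottom, full width 10 mm up), cap 36 mm in diameter and 22 mm tall above it, 120 mm overall, 60 g; origin at the centre of its foot, z up along the tube. May be absent (None)
- red_1: upright sample tube with a red screw cap: clear body 29 mm in diameter and 98 mm long with a tapered foot (18 mm across at the very bottom, full width 10 mm up), cap 36 mm in diameter and 22 mm tall above it, 120 mm overall, 60 g; origin at the centre of its foot, z up along the tube. May be absent (None)
- red_2: upright sample tube with a red screw cap: clear body 29 mm in diameter and 98 mm long with a tapered foot (18 mm across at the very bottom, full width 10 mm up), cap 36 mm in diameter and 22 mm tall above it, 120 mm overall, 60 g; origin at the centre of its foot, z up along the tube. May be absent (None)
- red_3: upright sample tube with a red screw cap: clear body 29 mm in diameter and 98 mm long with a tapered foot (18 mm across at the very bottom, full width 10 mm up), cap 36 mm in diameter and 22 mm tall above it, 120 mm overall, 60 g; origin at the centre of its foot, z up along the tube. May be absent (None)
- white_a: reference tube of the same shape and size with a white cap, already standing in one of the racks and taking up a hole; it stays there. Origin at the centre of its foot, z up
- white_b: reference tube of the same shape and size with a white cap, already standing in one of the racks and taking up a hole; it stays there. Origin at the centre of its foot, z up
- blue_rack: loose blue tube rack, a block 250 x 85 x 60 mm (x, y, z), 0.9 kg, with four square holes in a row along its x axis, 58 mm apart (at x = -87, -29, 29, 87 mm), each 32 mm wide and 50 mm deep, so that the floor of a hole is 10 mm above the bench and a seated tube stands 70 mm out of the rack; origin at the centre of its underside
- blue_rack_hole0 (a point): centre of the mouth of hole 0 of the blue rack, at its top face, 60 mm above the bench
- blue_rack_hole1 (a point): centre of the mouth of hole 1 of the blue rack, at its top face, 60 mm above the bench
- blue_rack_hole2 (a point): centre of the mouth of hole 2 of the blue rack, at its top face, 60 mm above the bench
- blue_rack_hole3 (a point): centre of the mouth of hole 3 of the blue rack, at its top face, 60 mm above the bench
- red_rack: loose red tube rack, a block 250 x 85 x 60 mm (x, y, z), 0.9 kg, with four square holes in a row along its x axis, 58 mm apart (at x = -87, -29, 29, 87 mm), each 32 mm wide and 50 mm deep, so that the floor of a hole is 10 mm above the bench and a seated tube stands 70 mm out of the rack; origin at the centre of its underside
- red_rack_hole0 (a point): centre of the mouth of hole 0 of the red rack, at its top face, 60 mm above the bench
- red_rack_hole1 (a point): centre of the mouth of hole 1 of the red rack, at its top face, 60 mm above the bench
- red_rack_hole2 (a point): centre of the mouth of hole 2 of the red rack, at its top face, 60 mm above the bench
- red_rack_hole3 (a point): centre of the mouth of hole 3 of the red rack, at its top face, 60 mm above the bench
- warmer: block warmer, fixed: a metal block 180 x 340 x 85 mm (x, y, z) in a white case; six wells, 32 mm wide, 50 mm deep, in a row along its y axis (at x = -35 mm, y = -140, -84, -28, 28, 84, 140 mm) in which the tubes stand 70 mm proud (foot 35 mm above the bench); behind the row, at x = 50 mm, y = 0, the yellow-framed socket of the link plug. Origin at the centre of its underside
- socket (a point): centre of the mouth of the link socket on the warmer's top face, 85 mm above the bench; the socket is 28 x 18 mm and 50 mm deep
- link_plug: red link plug (no cord), 80 g: handle 34 x 20 x 36 mm (x, y, z) on a black flange 42 x 32 x 6 mm; below, a brass blade 24 mm wide with a rounded foot 14 mm thick reaching 44 mm under the flange. Origin at the centre of the flange's underside, z up; the handle spans z = 6 to 42 mm. Sprung balls hold the foot: pull straight up, about 10 N over the first 7 mm; clear after 46 mm
- dish: loose grey open dish 110 x 200 x 30 mm (x, y, z) with 5 mm walls and floor, 0.35 kg; origin at the centre of its underside
- amber_bottle: brown bottle, 68 mm in diameter, 150 mm tall, a bystander; origin at the centre of its foot
- cylinder: measuring cylinder on a round blue foot (80 mm in diameter), 180 mm tall, a bystander; origin at the centre of its foot

How it is judged:
By the outcome, as a careful person would: the job done as asked, in the order asked, and still so for the second after the job is handed in, with the robot touching nothing.
Of blue_1, blue_2, blue_3, red_1, red_2, red_3 only 4 to 6 are there at a start; the rules pass over those that are not, and their reading is None.
At some moment in a run one of dish, blue_rack, red_rack may be knocked a few centimetres aside while the robot is not near it.
It also fails if it takes over 210 s, if anything falls off the work surface, if the arm or the gripper's body presses on something with over 40 N, if the wrist force passes 120 N, or if a joint passes its speed limit or range.

### The arm

A 7-joint arm with a two-finger parallel gripper is mounted at the origin on the work surface. World frame = base frame: x ahead of the robot, y to its left, z up, the work surface at z = 0. Lengths are in m, angles in rad, forces in N, time in s.
With the tool pointing down it reaches from about 0.4 to 0.9 m from the base axis. Payload 5.5 kg.
Tool frame: the origin (TCP) lies midway between the tips of the shut fingers; the grasp point (between the pads) lies 19 mm behind it (manip.grip_depth is the distance from the TCP to the grasp point, in m); z points along the fingers, y is the line along which they close (so a half turn about z gives the same grasp; the last joint's range is limited). The gripper opens to 92 mm and grips with 3 to 60 N. Pads are 19 mm wide; open, the fingers measure 130 mm over their backs; the gripper's body (75 mm by 190 mm) begins 47 mm behind the grasp point.
Start: joints at [-0.883, 0.501, -0.427, 1.55, 0.221, 1.138, -0.21], TCP at [0.268, 0.592, 0.227] pointing down, gripper open.
Joint ranges: [-2.88, 2.88], [-0.31, 2.03], [-1.54, 1.56], [0.2, 2.42], [-1.41, 4.55], [0.19, 2.02], [-2.57, 2.57]. Speed limits (rad/s): [2.57, 2.57, 3.14, 3.14, 3.14, 3.14, 3.14].

### API

Orientations are given as a unit quaternion [x, y, z, w].
In Python, from bench import manip, effector, viewer gives the robot as it stands. Calls block until the motion is done:
- manip.move_pose(position, orientation): joint-space move of the TCP to a pose.
- manip.servo_line(position, ori=None, vel=0.15): straight line of the TCP; ori=None keeps the orientation; vel is the mean speed in m/s.
- manip.movej(angles): joint-space move.
- effector.open_jaws() and effector.close(f_grip=None): open the fingers fully, or close them until they stop; f_grip is the grip in N (None keeps the last).
- manip.sleep(seconds).
- manip.solve_ik(position, orientation): joint angles nearest the present ones, or None.
- viewer.get_image(name): name is "scene" or "top"; returns the picture (420x560x3 uint8, red, green, blue); there is no depth.
- viewer.get_calibration(name): a dict with "vfov" (degrees; the focal length in pixels is half the picture's height over the tangent of half this angle, whatever the lens; pixels are square), "cx", "cy" (the principal point, pixels), "eye" and "attitude" of the camera in the world. Camera axes: x right, y down, z forward; pixel columns grow to the right and rows downward; lengths in m; the calibration is good to about 2 mm. A picture is of the moment at which its call begins. get_calibration takes no time and is no camera call.
A pose or a line that the arm cannot do raises manip.PlanningError and nothing moves.
- manip.hand_in(): hands the job in; it is judged then, once.
Readings, each from a call of its own:
- manip.current_clock(): time.
- manip.current_q(): joint angles.
- manip.current_joint_velocities(): joint speeds.
- manip.current_tau(): joint torques, N m.
- manip.current_tool_pos(): TCP position.
- manip.current_tcp_rot(): TCP orientation.
- manip.current_force(): force on the tool from outside, world axes, zero at the start.
- manip.current_wrist_torque(): the same for the moment, N m.
- manip.current_finger_gap(): finger opening in m.
- manip.current_gripper_force(): force on a finger pad.
Only numpy, scipy, OpenCV 4.12 (cv2) and the standard library are available. Lean on these libraries where they do the work, as an engineer would, in place of code of your own. Each camera call takes 0.05 s, during which the arm holds its last target. There are 200 camera calls.

## Working session

There is one attempt and no reset: what is moved stays moved. The work goes in short steps, each a Python script; the robot and the scene stay as the last script left them, time stands still between calls to the robot, and variables do not carry over. Pictures are saved under pics/ and viewed, at most 14 in all, crops included, and the job is handed in when it is done.

```bash
mkdir -p pics; ls; python3 - <<'E'
from bench import manip, effector, viewer
import cv2
for n in ("scene","top"):
    im=viewer.get_image(n); cv2.imwrite(f"pics/{n}0.png",im[:,:,::-1]); print(n,viewer.get_calibration(n))
print(manip.current_tcp_rot(),manip.current_clock(),manip.grip_depth)
E
```

```text
pics
scene {'vfov': 51.18711849081914, 'cx': 276.9412747767007, 'cy': 208.61155113148365, 'eye': array([1.31007619, 0.52949831, 0.68815711]), 'attitude': array([ 0.4127992 ,  0.77528664, -0.42457893, -0.219682  ])}
top {'vfov': 44.164831118630296, 'cx': 278.04355473570797, 'cy': 220.96937460317122, 'eye': array([0.45272845, 0.0095961 , 1.78529889]), 'attitude': array([ 0.70729784, -0.70650058,  0.01727115, -0.01698254])}
[ 2.10794534e-01  9.77529997e-01 -8.51374025e-04 -2.11417599e-04] 0.1 0.0188
```

View pics/scene0.png

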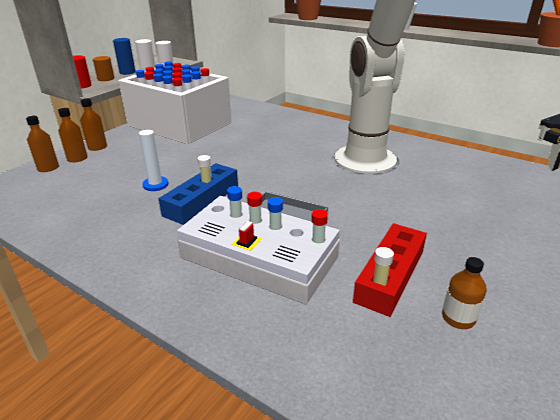

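View pics/top0.png

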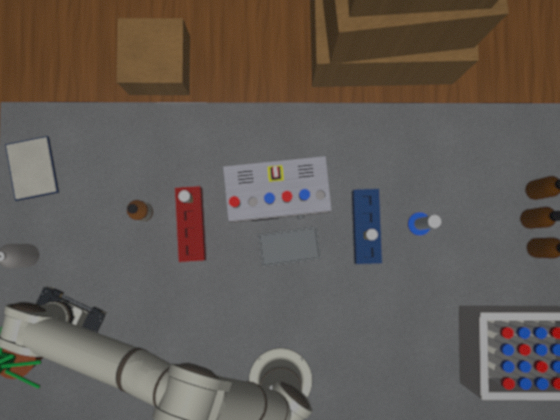

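Scene view: warmer with 4 tubes (caps at about (234,193) blue, (255,198) red, (275,204) blue, (319,217) red), the plug at (247,235), a white cap in each rack.
Top view: red caps at (235,201) and (287,196), blue caps at (269,198) and (304,195), plug at (276,173), dish at (289,246), red rack at (190,224), blue rack at (368,226). White caps are at (184,196) and (372,234).

```bash
cat > h.py <<'E'
import numpy as np, cv2
from scipy.spatial.transform import Rotation as R
from bench import manip, effector, viewer
C={n:viewer.get_calibration(n) for n in("scene","top")}
for c in C.values(): c["f"]=210/np.tan(np.radians(c["vfov"]/2)); c["R"]=R.from_quat(c["attitude"]).as_matrix()
def ray(n,p):
    c=C[n]; d=c["R"]@np.array([(p[0]-c["cx"])/c["f"],(p[1]-c["cy"])/c["f"],1]); return c["eye"],d/np.linalg.norm(d)
def plane(n,p,z):
    e,d=ray(n,p); return e+d*(z-e[2])/d[2]
def proj(n,X):
    c=C[n]; v=c["R"].T@(np.asarray(X)-c["eye"]); return np.array([c["cx"]+c["f"]*v[0]/v[2],c["cy"]+c["f"]*v[1]/v[2]])
def tri(pt,ps):
    (a,u),(b,v)=ray("top",pt),ray("scene",ps); t=np.linalg.lstsq(np.c_[u,-v],b-a,rcond=None)[0]
    p,q=a+t[0]*u,b+t[1]*v; return (p+q)/2,np.linalg.norm(p-q)
def mask(im,col):
    r,g,b=[im[:,:,i].astype(int) for i in range(3)]
    return {"red":(r>90)&(g<r*.45)&(b<r*.45),"blue":(b>70)&(r<b*.55)&(g<b*.75),"yellow":(r>150)&(g>130)&(b<90),
            "white":(np.minimum(np.minimum(r,g),b)>190)}[col].astype(np.uint8)
def blobs(im,col,amin=15):
    n,l,s,c=cv2.connectedComponentsWithStats(mask(im,col)); return [(c[i],s[i]) for i in range(1,n) if s[i][4]>=amin]
E
python3 - <<'E'
from h import *
np.set_printoptions(precision=4,suppress=True)
for n in("top","scene"):
    im=cv2.imread(f"pics/{n}0.png")[:,:,::-1]
    for col in("red","blue","yellow","white"):
        for c,s in blobs(im,col,12):
            if 90<c[0]<480 and 110<c[1]<330: print(n,col,c.round(1),s)
im=cv2.imread("pics/top0.png")[:,:,::-1]
for r in (205,245): print("row",r,[tuple(map(int,im[r,x])) for x in range(172,210)])
for r in (205,): print("row",r,[tuple(map(int,im[r,x])) for x in range(350,386)])
print("dishcol",[tuple(map(int,im[y,275])) for y in range(214,270)])
print("dishrow",[int(im[246,x,1]) for x in range(250,325)])
print("col190",[int(im[y,190,0]) for y in range(182,266)])
cv2.imwrite("pics/crop.png",cv2.resize(cv2.imread("pics/top0.png")[150:275,170:390],None,fx=3.6,fy=3.6,interpolation=cv2.INTER_CUBIC))
E
```

```text
top red [190.1 226.6] [ 176  187   28   74 1574]
top red [286.6 196. ] [283 192   9   9  70]
top red [234.1 201.3] [230 197   9  10  72]
top blue [304.2 194.1] [299 189  11  11  89]
top blue [366.4 225.3] [ 354  190   27   73 1609]
top blue [269.  197.7] [264 193  11  11  85]
top blue [416.4 223.6] [408 212  21  23 242]
top yellow [268.7 173.9] [268 167   3  15  25]
top yellow [281.7 171.9] [281 166   2  14  18]
scene red [254.2 198.7] [247 192  15  15 197]
scene red [319.2 216.8] [312 209  16  17 232]
scene red [390.2 270.2] [ 353  223   74   94 3302]
scene red [246.1 234.4] [239 224  15  20 186]
scene red [466.5 327.3] [461 325  12   4  12]
scene blue [199.1 193.5] [ 158  163   84   62 2516]
scene blue [155.4 184.6] [142 176  26  15 217]
scene blue [274.9 204.3] [267 197  16  16 220]
scene yellow [247.2 243.5] [232 237  30  14 105]
scene white [145.9 131.9] [139 130  15   5  65]
scene white [365.6 161.9] [335 146  62  26 619]
scene white [203.1 157.4] [197 155  13   6  61]
scene white [261.5 235.2] [ 177  196  162   79 4730]
scene white [268.6 262.9] [179 239 161  47 236]
scene whi
[... 2720 characters left out ...]
107, 106, 106, 106, 107, 105, 109, 107, 107, 107, 108, 107, 106, 108, 107, 105, 106, 107, 106, 106, 106, 105, 107, 107, 107, 108, 108, 106, 107, 107, 104, 107, 107, 104, 105, 110, 105, 108, 108, 106, 104, 107, 108, 106, 106, 105, 107, 107, 105, 100, 95, 95, 99, 99, 99, 99, 97, 100]
col190 [100, 99, 100, 103, 111, 118, 122, 122, 122, 118, 112, 102, 94, 95, 93, 86, 88, 81, 78, 83, 99, 114, 120, 120, 121, 122, 121, 117, 105, 106, 116, 120, 122, 123, 120, 121, 122, 118, 119, 121, 122, 121, 120, 122, 118, 112, 112, 119, 121, 122, 121, 122, 123, 121, 122, 118, 119, 119, 122, 121, 124, 122, 120, 120, 121, 122, 122, 119, 122, 122, 124, 119, 116, 115, 121, 122, 122, 122, 120, 113, 106, 101, 100, 102]
```

View pics/crop.png

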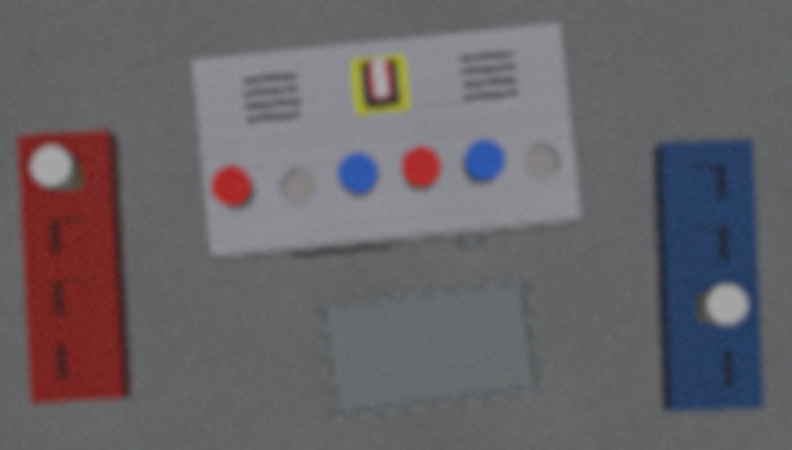

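Crop: the white cap fills the far hole of the red rack and the third-from-far hole of the blue rack. The other three holes in each are free, and the wells hold red, empty, blue, red, blue, empty from left to right.

```bash
cat >> h.py <<'E'
def caps(im,n="top"):
    lo,hi=(40,110) if n=="top" else (120,300)
    return {k:[c for c,s in blobs(im,k,lo) if s[4]<hi and 220<c[0]<330 and 180<c[1]<225] for k in("red","blue")}
def topface(im,col):
    a=im[:,:,0 if col=="red" else 2].astype(int); m=mask(im,col)&(a>(104 if col=="red" else 86)).astype(np.uint8)
    m[:,:150]=0; m[:,400:]=0; m[280:]=0; m[:150]=0
    m[:,210:340]=0
    c=max(cv2.findContours(m,cv2.RETR_EXTERNAL,cv2.CHAIN_APPROX_NONE)[0],key=cv2.contourArea); return cv2.convexHull(c)
def rack(im,col,z=.06):
    """centre, axis (unit, pointing +x world), size, from top view"""
    h=topface(im,col).reshape(-1,2); W=np.array([plane("top",p,z)[:2] for p in h]).astype(np.float32)
    b=cv2.boxPoints(cv2.minAreaRect(W)); e1,e2=b[1]-b[0],b[2]-b[1]
    L,S=(e1,e2) if np.linalg.norm(e1)>np.linalg.norm(e2) else (e2,e1)
    u=L/np.linalg.norm(L); u=u*np.sign(u[0]); return b.mean(0),u,(np.linalg.norm(L),np.linalg.norm(S))
def holes(im,col):
    c,u,_=rack(im,col); return [c+u*k for k in(-.087,-.029,.029,.087)]
def dish(im):
    a=cv2.GaussianBlur(im.astype(np.float32),(5,5),0); d=(a[:,:,1]+a[:,:,2])/2-a[:,:,0]
    m=(d>2.2).astype(np.uint8); m[:224]=0; m[275:]=0; m[:,:205]=0; m[:,350:]=0
    m=cv2.morphologyEx(m,cv2.MORPH_OPEN,np.ones((5,5)))
    c=max(cv2.findContours(m,cv2.RETR_EXTERNAL,cv2.CHAIN_APPROX_NONE)[0],key=cv2.contourArea)
    r=cv2.minAreaRect(c); return r,plane("top",r[0],.03)
E
python3 - <<'E'
from h import *
np.set_printoptions(precision=4,suppress=True)
T=cv2.imread("pics/top0.png")[:,:,::-1]; S=cv2.imread("pics/scene0.png")[:,:,::-1]
ct=caps(T); cs=caps(S,"scene")
sb=[c for c,s in blobs(S,"blue",100) if s[4]<260 and c[0]>200]; print(ct,cs,sb)
m=mask(S,"blue"); print([ (c,s) for c,s in blobs(S,"blue",50)])
A=[]
for k in ct:
    for p in ct[k]:
        best=min((tri(p,q)+(q,) for q in cs[k]),key=lambda t:t[1]); print(k,p,best, plane("top",p,.155))
# warmer frame from caps, left to right wells y=140,28,-28,-84
P=sorted([(plane("top",p,.155)[:2]) for k in ct for p in ct[k]],key=lambda p:-p[1]); P=np.array(P)
M=np.array([[-.035,y] for y in(.14,.028,-.028,-.084)])
a,b=M-M.mean(0),P-P.mean(0); th=np.arctan2((a[:,0]*b[:,1]-a[:,1]*b[:,0]).sum(),(a*b).sum())
r=np.array([[np.cos(th),-np.sin(th)],[np.sin(th),np.cos(th)]]); o=P.mean(0)-r@M.mean(0)
print("warmer",o,np.degrees(th),"res",P-(M@r.T+o),"socket",o+r@[.05,0])
r_,g,b_=[T[:,:,i].astype(int) for i in range(3)]
y=((np.minimum(r_,g)-b_)>40); y[:160]=0;y[190:]=0;y[:,:255]=0;y[:,300:]=0
R_=cv2.minAreaRect(np.argwhere(y)[:,::-1].astype(np.float32)); print("frame top",R_,plane("top",R_[0],.085))
r_,g,b_=[S[:,:,i].astype(int) for i in range(3)]
for col in("red","blue"): print(col,rack(T,col),holes(T,col), cv2.approxPolyDP(topface(T,col),4,True).reshape(-1,2).tolist())
print("dish",dish(T))
# scene: top-face heights: white caps and plug handle
for n,pt in(("red",(184,196)),("blue",(372,234))):
    w=[c for c,s in blobs(T,"white",8) if np.hypot(*(c-pt))<8]; 
    q=[c for c,s in blobs(S,"white",20) if np.hypot(*(c-((384,252) if n=="red" else (203,157))))<8]; print("white",n,w,q,[tri(w[0],q[0]) if w and q else 0])
cv2.imwrite("pics/c2.png",cv2.resize(np.hstack([S[150:310,155:345],S[215:375,345:435]])[:,:,::-1],None,fx=2.8,fy=2.8,interpolation=cv2.INTER_CUBIC))
E
```

```text
{'red': [array([286.6286, 195.9857]), array([234.0556, 201.2639])], 'blue': [array([304.2135, 194.1236]), array([269.0471, 197.6824])]} {'red': [array([254.203 , 198.6599]), array([319.1983, 216.7629])], 'blue': [array([274.9273, 204.2864])]} [array([274.9273, 204.2864])]
[(array([123.2429,  55.3409]), array([113,  38,  20,  37, 531], dtype=int32)), (array([163.5385,  72.4302]), array([153,  61,  20,  23, 351], dtype=int32)), (array([190.1115,  72.8773]), array([182,  64,  19,  19, 269], dtype=int32)), (array([139.3968,  73.2063]), array([135,  70,   9,   8,  63], dtype=int32)), (array([199.1133, 193.5203]), array([ 158,  163,   84,   62, 2516], dtype=int32)), (array([155.3502, 184.6267]), array([142, 176,  26,  15, 217], dtype=int32)), (array([274.9273, 204.2864]), array([267, 197,  16,  16, 220], dtype=int32))]
red [286.6286 195.9857] (array([ 0.6117, -0.018 ,  0.1443]), np.float64(0.0006610701306193756), array([254.203 , 198.6599])) [ 0.6109 -0.0181  0.155 ]
red [234.0556 201.2639] (array([0.5947, 0.149 , 0.145 ]), np.float64(0.00037945556926427553), array([319.1983, 216.7629])) [
[... 837 characters left out ...]
dtype=float32), array([0.6142, 0.3111], dtype=float32)] [[198, 187], [203, 259], [179, 260], [176, 189]]
blue (array([ 0.5203, -0.2889], dtype=float32), array([0.9994, 0.0341], dtype=float32), (np.float32(0.24289821), np.float32(0.08053689))) [array([ 0.4334, -0.2919], dtype=float32), array([ 0.4913, -0.2899], dtype=float32), array([ 0.5493, -0.2879], dtype=float32), array([ 0.6073, -0.2859], dtype=float32)] [[377, 190], [380, 262], [357, 262], [354, 191]]
dish (((289.3450012207031, 246.08734130859375), (35.41987609863281, 61.059635162353516), 82.40535736083984), array([ 0.4527, -0.0294,  0.03  ]))
white red [] [array([384.1948, 252.0844])] [0]
white blue [] [array([203.1311, 157.377 ])] [0]
```

View pics/c2.png

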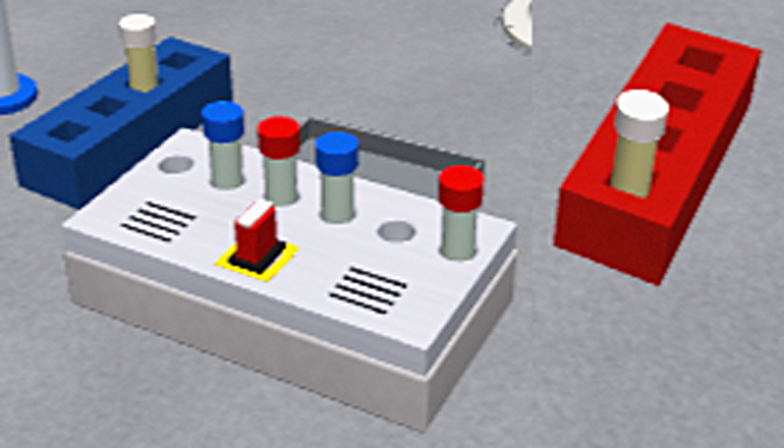

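Scene crop: plug handle's white top is at about scene pixel (246,226). The racks' top corners and free holes are clearly visible. Everything is consistent, so I'm moving on to the plug, with a last height check in the same script.

```bash
cat >> h.py <<'E'
W0=np.array([.643,.0131]); WY=np.radians(5.875)
def quat(psi,tilt=0): return (R.from_euler("x",tilt)*R.from_euler("z",psi)*R.from_euler("x",np.pi)).as_quat()
def wpt(x,y): c,s=np.cos(WY),np.sin(WY); return W0+np.array([c*x-s*y,s*x+c*y])
def best(p,psi):
    q0=manip.current_q(); o=[]
    for k in(-1,0,1):
        q=manip.solve_ik(list(p),list(quat(psi+k*np.pi)))
        if q is not None: o.append((np.abs(np.array(q)-q0).max()+.3*abs(q[6]),psi+k*np.pi))
    return quat(min(o)[1])
def up(z=.32):
    p=manip.current_tool_pos(); manip.servo_line([p[0],p[1],z],vel=.2)
def over(xy,psi,z=.32):
    p=[*map(float,xy),z]; q=best(p,psi); manip.move_pose(p,list(q)); return q
def down(z,vel=.12):
    p=manip.current_tool_pos(); manip.servo_line([TGT[0],TGT[1],z] if TGT is not None else [p[0],p[1],z],vel=vel)
TGT=None
def st(t=""): print(t,"t=%.1f"%manip.current_clock(),"p",np.round(manip.current_tool_pos(),4),"gap %.4f"%manip.current_finger_gap(),"F",np.round(manip.current_force(),1))
def snap(name):
    o=[]
    for n in("top","scene"):
        im=viewer.get_image(n); cv2.imwrite(f"pics/{n}_{name}.png",im[:,:,::-1]); o.append(im)
    return o
E
python3 - <<'E'
from h import *
np.set_printoptions(precision=4,suppress=True)
print("handle top",tri((275.6,171.7),(246.1,226.4)))
for s in((355.7,282.1),(393.6,223.6),(426.4,232.5)):
    print("rack corner",min((tri(t,s) for t in((198,187),(203,259),(179,260),(176,189))),key=lambda a:a[1]))
print("white",plane("top",(183.9,195.8),.13),plane("top",(371.9,234.7),.13))
s=wpt(.05,0); print(s)
up(); over(s,WY); st("over")
manip.servo_line([*s,.14],vel=.2); manip.servo_line([*s,.096],vel=.06); st("at")
effector.close(40); st("closed")
manip.servo_line([*s,.16],vel=.05); st("up"); up(); st()
snap("plug")
E
```

```text
handle top (array([0.6918, 0.0177, 0.125 ]), np.float64(0.0017293704262799094))
rack corner (array([0.651 , 0.2754, 0.0584]), np.float64(0.0040328549821306734))
rack corner (array([0.4092, 0.2591, 0.0609]), np.float64(0.0019460701122666518))
rack corner (array([0.4056, 0.3392, 0.0635]), np.float64(0.0036163198676915456))
white [0.6135 0.3112 0.13  ] [ 0.4894 -0.2912  0.13  ]
[0.6927 0.0182]
over t=3.2 p [0.6926 0.0201 0.3199] gap 0.0917 F [ 0.2 -0.1  0. ]
at t=5.2 p [0.693  0.0182 0.0962] gap 0.0914 F [ 0.6 -0.7  0.3]
closed t=6.3 p [0.6927 0.0182 0.096 ] gap 0.0195 F [ 0.5 -0.3 -0.1]
up t=7.7 p [0.6924 0.0182 0.1594] gap 0.0198 F [-0.3 -0.3 -0.9]
 t=8.7 p [0.6916 0.0183 0.3184] gap 0.0193 F [ 0.2 -0.  -1.1]
```

View pics/scene_plug.png

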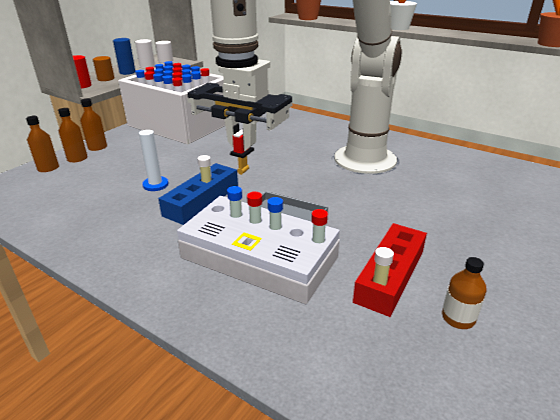

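The plug is out: the socket is empty at (246,241) and the plug hangs in the gripper at (240,145). Next I lay it in the dish, held leaning.

```bash
python3 - <<'E'
from h import *
t=np.radians(30); d=np.array([.4527,-.0294])
tz=np.array([0,np.sin(t),-np.cos(t)]); foot=np.array([d[0],d[1]+.035,.013]); p=foot-.0552*tz
over(d,WY); q0=manip.current_tcp_rot(); 
qs=[quat(WY+k*np.pi,t) for k in(0,1)]; q=max(qs,key=lambda q:abs(np.dot(q,q0)))
manip.servo_line([p[0],p[1],.25],ori=list(q),vel=.1)
manip.servo_line([p[0],p[1],p[2]+.03],vel=.15); manip.servo_line(list(p),vel=.05); st("low")
effector.open_jaws(); manip.sleep(.5)
manip.servo_line(list(p-.1*tz),vel=.1); st("rel")
up(.32); manip.move_pose([.5,.5,.35],list(best([.5,.5,.35],WY)))
T,S=snap("dish"); print(dish(T)); st()
E
```

```text
low t=12.6 p [ 0.4526 -0.022   0.0607] gap 0.0194 F [-0.   0.1 -1.1]
rel t=15.4 p [ 0.4523 -0.0714  0.147 ] gap 0.0921 F [-0.2 -1.1  0.1]
(((283.07318115234375, 241.15853881835938), (33.9024772644043, 60.84777069091797), 83.6598129272461), array([ 0.46935879, -0.0081932 ,  0.03      ]))
 t=18.6 p [0.5013 0.4984 0.3499] gap 0.0918 F [-0.8 -0.2  0.2]
```

```bash
python3 - <<'E'
import cv2, numpy as np
a=cv2.imread("pics/top_dish.png")[100:300,150:400]; b=cv2.imread("pics/scene_dish.png")[140:330,140:450]
a=cv2.resize(a,(500,400)); b=cv2.resize(b,(0,0),fx=.97,fy=2.1)
cv2.imwrite("pics/c3.png",np.hstack([a,cv2.resize(b,(300,400))]))
E
```

```text
(no output)
```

View pics/c3.png

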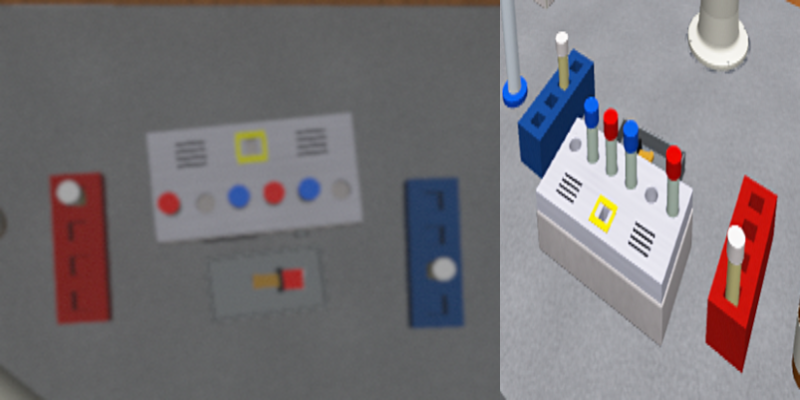

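The plug lies flat in the dish at about (280,280) of the crop. The dish was knocked about 2 cm, but the plug is well inside it. First tube next, measuring the rack again while the tube is in hand.

```bash
cat > tube.py <<'E'
import sys
from h import *
def pick(wy):
    s=wpt(-.035,wy); over(s,WY+np.pi/2)
    manip.servo_line([*s,.18],vel=.2); manip.servo_line([*s,.125],vel=.08); effector.close(20); st("grip")
    manip.servo_line([*s,.19],vel=.1); up(); st("lift")
def look(col,tag):
    T,S=snap(tag)
    try:
        c,u,sz=rack(T,col); print(col,np.round(c,4),np.round(u,4),np.round(sz,4))
        return (c,u) if abs(sz[0]-.243)<.006 and abs(sz[1]-.081)<.005 else None
    except ValueError: return None
def place(col,hole,tag):
    r=look(col,tag)
    if r is None: print("rack not seen cleanly"); return False
    c,u=r; h=(c+u*(-.087+.058*hole)).astype(float); psi=np.arctan2(u[1],u[0])
    over(h,psi); manip.servo_line([*h,.19],vel=.2)
    for z in(.165,.14,.12,.1):
        manip.servo_line([*h,z],vel=.06); F=np.array(manip.current_force())
        if np.abs(F).max()>18: st("STOP"); return False
    st("down"); effector.open_jaws(); manip.servo_line([*h,.19],vel=.1); up(); st("done"); return True
E
python3 - <<'E'
from tube import *
pick(.14); place("red",0,"t1")
E
```

```text
grip t=22.6 p [0.5938 0.1488 0.125 ] gap 0.0356 F [ 0.2 -0.1 -0.7]
lift t=24.2 p [0.5926 0.1484 0.3184] gap 0.0357 F [-0.4 -0.7 -0.9]
red [0.5272 0.3063] [0.9975 0.0706] [0.2437 0.0803]
down t=28.2 p [0.4404 0.3001 0.0995] gap 0.0355 F [-0.3 -0.2 -0.5]
done t=31.1 p [0.4394 0.2993 0.3186] gap 0.0916 F [-0.   0.9 -0.5]
```

```bash
python3 - <<'E'
from tube import *
pick(-.028); ok=place("red",1,"t2"); print(ok)
if ok:
    pick(.028); ok=place("blue",3,"t3"); print(ok)
E
```

```text
grip t=35.1 p [ 0.6111 -0.0184  0.125 ] gap 0.0356 F [0.  0.  0.3]
lift t=36.7 p [ 0.6097 -0.0183  0.3184] gap 0.0357 F [ 0.5  0.2 -1.9]
red [0.5277 0.3059] [0.9982 0.0594] [0.2437 0.0805]
down t=41.0 p [0.4987 0.3043 0.0995] gap 0.0355 F [ 0.1  0.7 -0.2]
done t=43.8 p [0.4977 0.3033 0.3185] gap 0.0917 F [-0.6 -0.1 -0.6]
True
grip t=47.5 p [0.6053 0.0374 0.125 ] gap 0.0357 F [0.1 0.6 1.3]
lift t=49.1 p [0.604  0.0373 0.3184] gap 0.0358 F [-0.4 -0.3 -1.7]
blue [ 0.5202 -0.2886] [0.9994 0.0333] [0.2427 0.0807]
down t=53.4 p [ 0.607  -0.2857  0.0995] gap 0.0355 F [ 0.5 -0.9  0.2]
done t=56.2 p [ 0.606  -0.2849  0.3184] gap 0.0918 F [0.3 0.4 0.3]
True
```

```bash
python3 - <<'E'
from tube import *
pick(-.084); ok=place("blue",2,"t4"); print(ok)
p=[.3,.55,.35]; manip.move_pose(p,list(best(p,WY))); T,S=snap("end"); st()
a=T[140:290,140:410]; b=S[140:330,140:440]
cv2.imwrite("pics/c4.png",np.vstack([cv2.resize(a,(540,300)),cv2.resize(b,(540,300))])[:,:,::-1])
print(dish(T))
E
```

```text
grip t=59.9 p [ 0.6168 -0.074   0.125 ] gap 0.0353 F [0.2 0.5 0.2]
lift t=61.5 p [ 0.6154 -0.0739  0.3184] gap 0.0354 F [-0.6  0.3 -0.6]
blue [ 0.5203 -0.289 ] [0.9997 0.0261] [0.2421 0.0803]
down t=65.6 p [ 0.5491 -0.2884  0.0995] gap 0.0352 F [ 2.2  0.3 -0.3]
done t=68.5 p [ 0.5481 -0.2875  0.3185] gap 0.0917 F [-0.3 -0.3 -0.6]
True
 t=71.7 p [0.3009 0.5495 0.3498] gap 0.0916 F [ 0.4 -1.2  0.8]
(((283.10479736328125, 241.2860565185547), (34.29648208618164, 60.530975341796875), 82.40535736083984), array([ 0.46892711, -0.00830062,  0.03      ]))
```

View pics/c4.png

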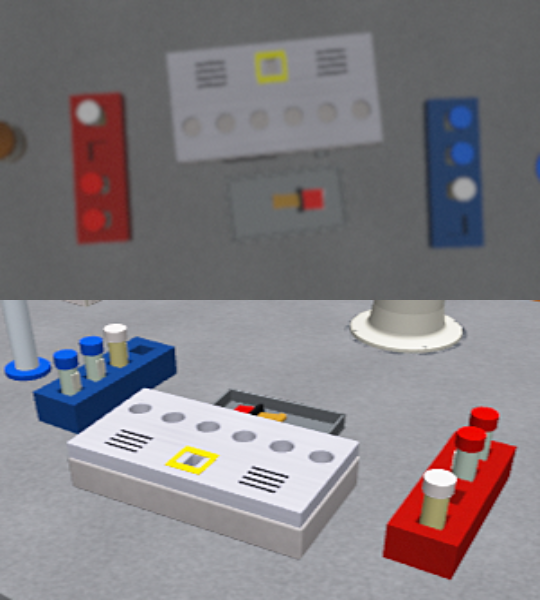

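The final picture shows the warmer empty and the plug lying in the dish. Two red and two blue tubes sit level with the white ones in their racks.

```bash
python3 -c "
from bench import manip
print(manip.hand_in())"
```

```text
the job is handed in; nothing more can be done
None
```

The job is handed in at about 72 s: the plug was pulled first and lies in the grey dish, and all four tubes present (two red, two blue) are seated upright in the rack of their cap's colour; the white-capped tubes are still in their holes, and I didn't touch the bottle or measuring cylinder.

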